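# Make up two calibration kits

## Robot

A 7-joint arm with a two-finger parallel gripper is mounted at the origin on the work surface. World frame = base frame: x ahead of the robot, y to its left, z up, the work surface at z = 0. Lengths are in m, angles in rad, forces in N, time in s.
With the tool pointing down it reaches from about 0.4 to 0.925 m from the base axis. Payload 4.1 kg.
Tool frame: the origin (TCP) lies at the very end of the fingers, on their centre line; the grasp point (between the pads) lies 19 mm behind it; z points along the fingers, y is the line along which they close (so a half turn about z gives the same grasp; the last joint's range is limited). The gripper opens to 85 mm and grips with 20 to 120 N. Pads are 22 mm wide; open, the fingers measure 114 mm over their backs; the gripper's body (76 mm by 85 mm) begins 54 mm behind the grasp point. The pads swing forward as they close: fully open they stand 13 mm farther back than shut.
Start: joints at [1.151, 0.398, 0.045, 1.537, -0.019, 1.207, -0.051], TCP at [0.205, -0.617, 0.231] pointing down, gripper open.
Joint ranges: [-2.82, 2.82], [-0.49, 2.23], [-1.37, 1.46], [0, 2.46], [-1.36, 4.5], [0.23, 2], [-2.94, 2.94]. Speed limits (rad/s): [2.57, 2.57, 3.14, 3.14, 3.14, 3.14, 3.14].

## Interface

Orientations are given as [roll, pitch, yaw] about the fixed x, y, z axes, in that order (R = Rz(yaw) Ry(pitch) Rx(roll)).
In Python, from cell import manip gives the robot as it stands.
- The arm moves only by the tool jog_arm, never from a script. Its argument "rows" is a list of rows, each a list of 3 entries, a list of its own where there are three numbers: the shift along the world's x, y, z in m, then the turn, a rotation vector about the world's x, y, z in degrees, then the opening, from 0 (shut) to 1 (fully open). In form: [[[tx, ty, tz], [wx, wy, wz], grip], ...]. A call has 1 to 10 rows; each row shifts and turns the commanded pose from where the row before left it; what a row does not reach is not made up. A row lasts 1/12 s, in which the tool goes at most 41.7 mm and 7.16 degrees, less where a joint would pass 70% of its speed; a pose out of reach is approached as far as the arm can. A call is refused whole if a number of a shift passes 0.0417 or a number of a turn 7.16, either way. A call with a gripper value outside its range is refused whole. The fingers move at their own pace and stop on an object; "force" is the grip in N (left out, the last holds). Time passes only in rows, so rows that do not move let the fingers close. It gives the time, the measured TCP pose, the force, the opening and the grip force at its end, in the units of the state.
- manip.read_state(): the state, without advancing time (a new reading comes with each control period).
- manip.snapshot(name): name is "side" or "top"; returns (picture, depth): 480x640x3 uint8, red, green, blue; 480x640 float32, m along the optical axis (not along the pixel's ray), 0 where there is no reading.
- manip.camera_model(name): a dict with "K" (3x3 intrinsics, pixels), "D" ([k1, k2, p1, p2, k3] as OpenCV has them; the pictures are not rectified), "rvec" (rotation vector, rad) and "tvec" (3), from world to camera coordinates, as OpenCV has them. Camera axes: x right, y down, z forward; pixel columns grow to the right and rows downward; lengths in m; the calibration is good to about 2 mm. A picture is of the moment at which its call begins. camera_model takes no time and is no camera call.
- manip.hand_in(): hands the job in; it is judged then, once.
The state is a dict: "clock": time; "q": joint angles; "joint_vel": joint speeds; "joint_torque": joint torques, N m; "tcp_pos": TCP position; "eef_rot": TCP orientation; "wrist_force": force on the tool from outside, world axes, zero at the start; "wrist_torque": the same for the moment, N m; "width": finger opening in m; "finger_force": force on a finger pad.
Only numpy, scipy, OpenCV 4.12 (cv2) and the standard library are available. Lean on these libraries where they do the work, as an engineer would, in place of code of your own. Each camera call takes 0.05 s, during which the arm holds its last target. There are 200 camera calls.

## Task

Make up the two calibration kits from the loose parts on the bench. Red tray: thread the black insulating plate over the two pins and right down onto the tray, then thread the brass shorting link over the same pins so that it lies flat on the plate, and stand the yellow resistance standard inside the white rectangle, squared up with it. Blue tray: stand the green resistance standard squared up inside the white rectangle and the orange adapter upright inside the white ring; let go of everything and leave the multimeter and the roll of labels where they are.

Things in the scene. Friction and masses are not known exactly. Their poses are not given: they have to be found in the camera images.
- kit_red: fixed flat kit tray 180 (x) by 130 (y) mm, red border, dark top 12 mm above the bench, no rim. Origin: centre of underside, z up. White outline 60 (x) by 76 (y) mm round x = -40, y = 0: bay of a standard, long side along y. Two upright steel pins at x = +40, y = -30 and +30 mm: 8 mm diameter, 30 mm tall above the top, the upper 6 mm tapering to 3 mm
- kit_blue: fixed flat kit tray 180 (x) by 130 (y) mm, blue border, dark top 12 mm above the bench, no rim. Origin: centre of underside, z up. White outline 60 (x) by 76 (y) mm round x = -40, y = 0: bay of a standard, long side along y. White ring, 52 mm outer and 46 mm inner diameter, round x = +40, y = 0 mm: place of the adapter. No pins
- insulator: plain flat black insulating plate, 40 (x) by 90 (y) by 8 mm thick, lying flat, with two through holes of 11 mm diameter at y = -30 and +30 mm; either way round fits; 40 g. Origin: centre of the underside, z up. Can be gripped by the fingertips across its 40 mm width
- link: flat brass shorting link, 30 (x) by 90 (y) by 6 mm thick, lying flat, with two through holes of 11 mm diameter at y = -30 and +30 mm; either way round fits. Black grip block in the middle of its top, 14 mm (x) by 30 mm (y), 22 mm tall, its top 28 mm above the underside; 95 to 160 g. Origin: centre of the underside, z up
- std_yellow: yellow resistance standard: die-cast box 44 (x) by 60 (y) by 32 mm high, on top a red and a black terminal post of 11 mm diameter at y = -18 and +18 mm, up to 43 mm above the underside; 120 to 260 g. Origin: centre of underside, z up. Loose on the bench, upright; grip across the 44 mm width
- std_green: green resistance standard: die-cast box 44 (x) by 60 (y) by 32 mm high, on top a red and a black terminal post of 11 mm diameter at y = -18 and +18 mm, up to 43 mm above the underside; 120 to 260 g. Origin: centre of underside, z up. Loose on the bench, upright; grip across the 44 mm width
- adapter: round orange adapter, upright, 36 mm in diameter and 34 mm high, with a steel stub of 20 mm diameter and 10 mm height on top (44 mm in all); 60 to 130 g. Origin: centre of the underside, z up
- meter: bystander: yellow hand-held multimeter lying on its back, 75 mm (x) by 150 mm (y) by 43 mm high, beyond the trays. Origin: centre of the underside
- label_roll: bystander: roll of white paper labels standing on its end, 72 mm outer diameter, 40 mm hole, 40 mm high, among the stock. Origin: centre of the underside
Things that resemble listed ones, but are neither listed nor needed, are in the scene too. There is more than one size of the std_green; the job needs the middle-sized.

How it is judged:
By the outcome, as a careful person would: the job done as asked, in the order asked, and still so for the second after the job is handed in, with the robot touching nothing.
It also fails if it takes over 125 s, if anything falls off the work surface, if the arm or the gripper's body presses on something with over 40 N, if the wrist force passes 120 N, or if a joint passes its speed limit or range.

## Working session

There is one attempt and no reset: what is moved stays moved. The work goes in short steps, Python scripts to look and compute and a tool call to move; the robot and the scene stay as the last step left them, time stands still between calls to the robot, and variables do not carry over. Pictures are saved under pics/ and viewed, at most 14 in all, crops included, and the job is handed in when it is done.

Besides the shell and the picture viewer there is one more tool, called after "Request:" in YAML: its name, and indented under it one key for each argument. jog_arm: Moves the arm, as the interface text tells. Its arguments: {"type":"object","properties":{"rows":{"type":"array","items":{"type":"array"}},"force":{"type":"number"}},"required":["rows"]}

```bash
ls; mkdir -p pics; python3 - <<'E'
from cell import manip
import cv2,numpy as np
for n in("top","side"):
    p,d=manip.snapshot(n); cv2.imwrite(f"pics/{n}0.png",p[...,::-1]); np.savez(f"{n}0.npz",p=p,d=d)
    m=manip.camera_model(n); R=cv2.Rodrigues(np.array(m["rvec"]))[0]
    print(n,m["K"],m["D"],-R.T@np.array(m["tvec"]).ravel(),R[2])
s=manip.read_state();print(s)
E
```

```text
pics
top [[455.72673134   0.         321.86647603]
 [  0.         455.72673134 243.89733565]
 [  0.           0.           1.        ]] [0.0180822 0.        0.        0.        0.       ] [ 0.39381432 -0.01378082  0.90816892] [ 0.20918898 -0.0198857  -0.97767302]
side [[587.53747644   0.         308.15427067]
 [  0.         587.53747644 228.24557124]
 [  0.           0.           1.        ]] [-0.14944905  0.          0.          0.          0.        ] [0.12340771 0.93723782 1.07035152] [ 0.29288595 -0.64765159 -0.70339551]
{'clock': 0.1, 'q': array([ 1.15098486,  0.39912906,  0.04501857,  1.53776412, -0.01868675,
        1.20691958, -0.05068017]), 'joint_vel': array([ 6.02584895e-05, -1.32622282e-03,  1.09610626e-03, -2.21193133e-03,
       -1.96968830e-04, -2.38708081e-04,  7.48116783e-04]), 'joint_torque': array([ 3.76093725e-03, -4.76256216e+01,  1.37048252e+00, -2.54946291e+01,
        1.21552544e-02,  5.00399095e-03,  1.06279896e-05]), 'tcp_pos': array([ 0.20481468, -0.6162755 ,  0.23035538]), 'eef_rot': array([-3.13979824e+00,  1.29895018e-04,  3.20964355e-01]), 'wrist_force': array([ 0.33834395, -0.59382386, -0.2500275 ]), 'wrist_torque': array([-0.00704557,  0.00918506,  0.04133484]), 'finger_force': 0.0, 'width': 0.08533046814718939}
```

View pics/top0.png

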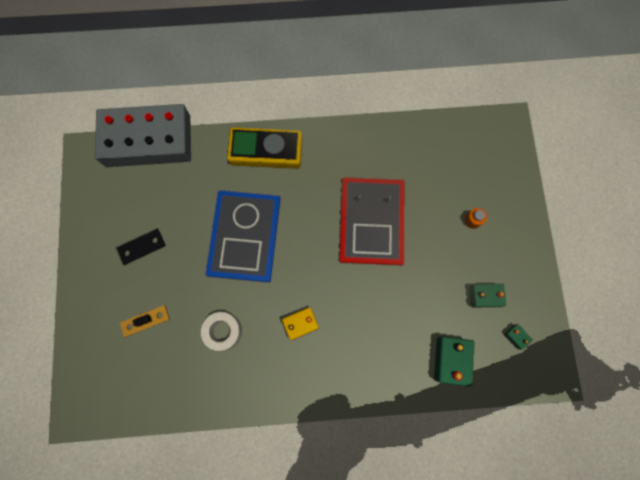

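View pics/side0.png

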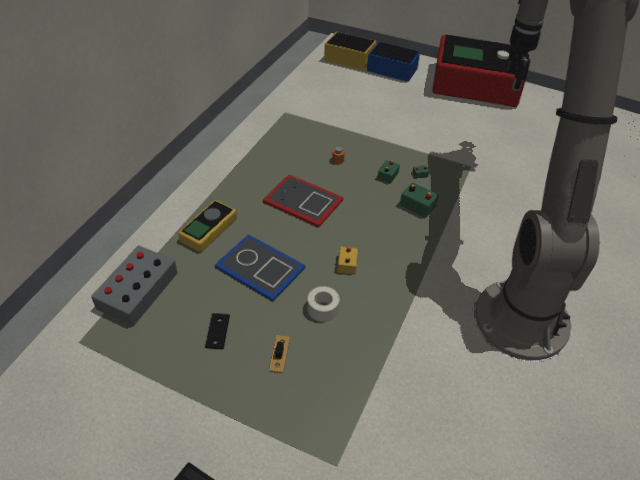

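The top view shows the red tray at (372,221) with its pins at (359,197) and (388,198), and the blue tray at (244,236). The parts are the plate (141,246), link (145,320), yellow standard (299,323) and adapter (476,217). There are three greens: large (456,360), middle (489,295) and small (519,336). The side view shows the same layout. Next I'll enlarge crops so I can segment them.

```bash
python3 - <<'E'
import cv2,numpy as np
T=np.load("top0.npz")["p"];S=np.load("side0.npz")["p"]
c=[(T,141,246),(T,145,320),(T,299,323),(T,489,295),(T,476,217),(S,218,331),(S,280,353),(S,347,260),(S,389,171),(S,338,156),(T,374,198),(S,290,190)]
t=[cv2.resize(I[y-32:y+33,x-32:x+33],(200,200),interpolation=cv2.INTER_NEAREST) for I,x,y in c]
cv2.imwrite("pics/m0.png",np.vstack([np.hstack(t[i:i+4]) for i in(0,4,8)])[...,::-1])
from cell import manip
d=np.load("top0.npz")["d"]
for I,x,y in c:
    print(x,y,I[y,x],I[y-28,x-28], d[y,x] if I is T else '')
E
```

```text
141 246 [15 17 18] [95 97 76] 0.9181154
145 320 [21 21 22] [ 97 100  78] 0.8667567
299 323 [194 149   0] [108 111  89] 0.86286956
489 295 [52 90 63] [108 110  88] 0.8763615
476 217 [101 102  98] [100 102  81] 0.8945417
218 331 [26 24 26] [92 95 81] 
280 353 [25 24 25] [95 97 84] 
347 260 [33 29 24] [94 97 83] 
389 171 [49 80 62] [94 97 82] 
338 156 [73 41 23] [93 95 82] 
374 198 [68 68 64] [100 102  80] 0.9379702
290 190 [60 61 62] [93 95 81]
```

View pics/m0.png

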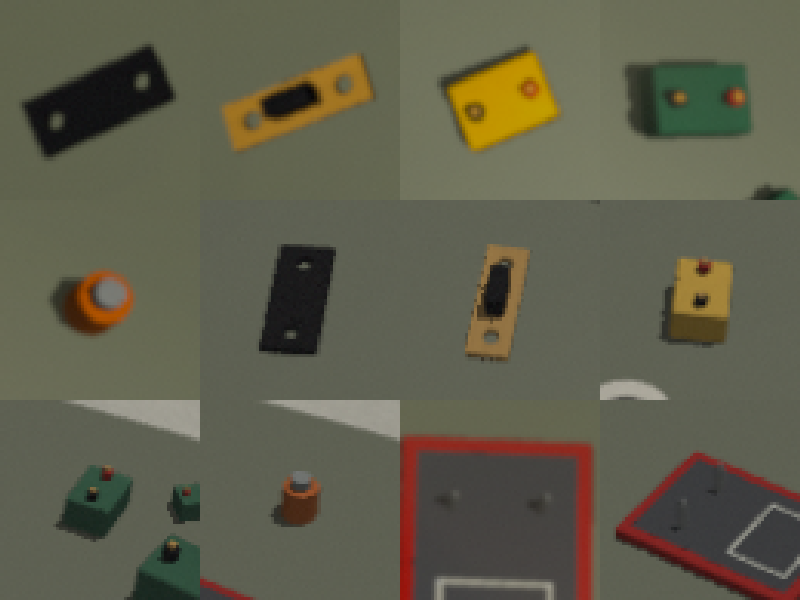

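```bash
cat > fit.py <<'E'
import cv2,numpy as np
from scipy.optimize import minimize
from cell import manip
U=4
def box(x,y,z0,z1,cx=0,cy=0): return [(cx+sx*x/2,cy+sy*y/2,z) for sx in(-1,1) for sy in(-1,1) for z in(z0,z1)]
def cyl(d,z0,z1,cx=0,cy=0): return [(cx+d/2*np.cos(a),cy+d/2*np.sin(a),z) for a in np.linspace(0,6.283,33)[:-1] for z in(z0,z1)]
ry=lambda a,b:(a-b)/(a+b+1)
F=dict(yellow=lambda r,g,b:ry(r,b),green=lambda r,g,b:ry(g,r),red=lambda r,g,b:ry(r,g),blue=lambda r,g,b:ry(b,r),
       black=lambda r,g,b:-(r+g+b),brass=lambda r,g,b:np.maximum(ry(r,b)/.35,(180-(r+g+b))/110.))
std=[box(.044,.060,0,.032)]; posts=[cyl(.011,.032,.043,0,s) for s in(-.018,.018)]
# name: add parts, feature, threshold
M=dict(kit_red=([box(.18,.13,0,.012)],'red',.25,[]),kit_blue=([box(.18,.13,0,.012)],'blue',.2,[]),
 insulator=([box(.04,.09,0,.008)],'black',-170,[]),link=([box(.03,.09,0,.006),box(.014,.03,.006,.028)],'brass',.62,[]),
 std_yellow=(std,'yellow',.4,posts),std_green=(std,'green',.12,posts),adapter=([cyl(.036,0,.034)],'yellow',.35,[cyl(.02,.034,.044)]))
def pose(p,pts):
    x,y,z,a=p; c,s=np.cos(a),np.sin(a); return np.array(pts)@np.array([[c,s,0],[-s,c,0],[0,0,1]])+[x,y,z]
def proj(cam,P):
    q,_=cv2.projectPoints(np.asarray(P,float),np.array(cam["rvec"]),np.array(cam["tvec"]),np.array(cam["K"]),np.array(cam["D"])); return q[:,0]
def unproj(cam,u,z):
    n=cv2.undistortPoints(np.array([[u]],float),np.array(cam["K"]),np.array(cam["D"]))[0,0]
    R=cv2.Rodrigues(np.array(cam["rvec"]))[0]; C=-R.T@np.array(cam["tvec"]).ravel(); d=R.T@[n[0],n[1],1]; return C+d*(z-C[2])/d[2]
def crop(img,c,h):
    x0,y0=int(c[0])-h,int(c[1])-h; return np.ascontiguousarray(img[max(0,y0):y0+2*h,max(0,x0):x0+2*h]),max(0,x0),max(0,y0)
def mask(img,c,h,f,t):
    I,x0,y0=crop(img,c,h)
    I=cv2.GaussianBlur(I,(0,0),.5)
    I=cv2.resize(I,None,fx=U,fy=U,interpolation=cv2.INTER_LINEAR).astype(float)
    m=(F[f](I[...,0],I[...,1],I[...,2])>t).astype(np.uint8)
    cs,_=cv2.findContours(m,cv2.RETR_EXTERNAL,cv2.CHAIN_APPROX_NONE)
    ctr=((c[0]-x0+.5)*U,(c[1]-y0+.5)*U)
    k=max(cs,key=lambda q:cv2.contourArea(q)-8*abs(min(0,cv2.pointPolygonTest(q,ctr,True))))
    o=np.zeros_like(m); cv2.drawContours(o,[k],-1,1,-1); return o,x0,y0
def render(cam,p,parts,shape,x0,y0):
    o=np.zeros(shape,np.uint8)
    for pt in parts:
        q=(proj(cam,pose(p,pt))-[x0,y0]+.5)*U-.5
        cv2.fillConvexPoly(o,cv2.convexHull(np.round(q*16).astype(np.int32)),1,shift=4)
    return o
def fit(name,imgs,p0,h=None,free=(1,1,1,1)):
    add,f,t,sub=M[name]; h=h or (75 if 'kit' in name else 34); fr=[i for i in range(4) if free[i]]
    D=[]
    for n,img in imgs.items():
        cam=manip.camera_model(n); c=proj(cam,[[p0[0],p0[1],p0[2]+.01]])[0]
        D.append((cam,)+mask(img,c,h,f,t))
    def cost(v):
        p=np.array(p0,float); p[fr]=v; e=0
        for cam,m,x0,y0 in D:
            r=render(cam,p,add,m.shape,x0,y0); ig=render(cam,p,sub,m.shape,x0,y0) if sub else 0*m
            e+=np.sum((r!=m)&(ig==0))/max(1,m.sum())
        return e
    v=np.array(p0,float)[fr]; st=np.array([.006,.006,.004,.12])[fr]
    for k in range(3):
        s=np.vstack([v]+[v+st[i]*np.eye(len(v))[i]*(.5**k) for i in range(len(v))])
        r=minimize(cost,v,method='Nelder-Mead',options=dict(initial_simplex=s,xatol=5e-5,fatol=1e-4,maxiter=250)); v=r.x
    p=np.array(p0,float); p[fr]=v; return p,r.fun
E
cat > m0.py <<'E'
from fit import *
I={n:np.load(n+"0.npz")["p"] for n in("top","side")}
ct=manip.camera_model("top")
for n,u,a in [("kit_red",(372,221),0),("kit_blue",(244,236),-.1),("insulator",(141,246),-1.2),("link",(145,320),-1.2),("std_yellow",(299,323),-1.2),("std_green",(489,295),1.57),("adapter",(476,217),0)]:
    g=unproj(ct,u,.01); p0=[g[0],g[1],0,a]; fr=(1,1,1,n!="adapter")
    p,e=fit(n,I,p0,free=fr); print(n,p.round(4),round(e,3))
    for k in I:
        q,e=fit(n,{k:I[k]},[*p[:2],0,p[3]],free=(1,1,0,fr[3])); print("   ",k,q.round(4),round(e,3))
E
time python3 m0.py
```

```text
kit_red [ 6.301e-01 -1.373e-01 -5.000e-04 -1.148e-01] 2.263
    top [ 0.6296 -0.1375  0.     -0.1208] 0.026
    side [ 0.6301 -0.1386  0.     -0.1224] 2.233
kit_blue [ 0.6176  0.125  -0.0033 -0.1683] 0.069
    top [ 0.6173  0.1251  0.     -0.1667] 0.026
    side [ 0.6156  0.1263  0.     -0.1606] 0.054
insulator [ 0.6103  0.3332 -0.0012  0.3901] 0.09
    top [0.6099 0.3325 0.     0.3854] 0.046
    side [0.6094 0.3338 0.     0.3803] 0.045
link [0.4605 0.3251 0.0007 0.3025] 0.113
    top [0.4607 0.3249 0.     0.3253] 0.083
    side [0.4607 0.3248 0.     0.3042] 0.027
std_yellow [ 0.4384  0.0242 -0.0017 -1.268 ] 0.923
    top [ 0.4386  0.0242  0.     -1.2655] 0.463
    side [ 0.4386  0.0242  0.     -1.266 ] 0.458
std_green [ 0.462  -0.3485 -0.0049  1.8021] 0.821
    top [ 0.4644 -0.3481  0.      1.667 ] 0.482
    side [ 0.4599 -0.3428  0.      1.8054] 0.32
adapter [ 0.6157 -0.346  -0.0009  0.    ] 0.34
    top [ 0.6146 -0.3446  0.      0.    ] 0.084
    side [ 0.6148 -0.3466  0.      0.    ] 0.248
real	0m8.976s
user	0m8.579s
sys	0m0.358s
```

```bash
sed -i 's/299,323),-1.2/299,323),.33/;s/489,295),1.57/489,295),0/' m0.py; sed -i "s/'red',.25/'red',.15/" fit.py; cat >> m0.py <<'E'
# overlay check of masks and features
o=[]
for n,u in [("kit_red",None)]:
    for k in("top","side"):
        c=proj(manip.camera_model(k),[[.63,-.137,.01]])[0]; m,_,_=mask(I[k],c,75,'red',M["kit_red"][2]); o.append(m*255)
        c=proj(manip.camera_model(k),[[.615,-.345,.01]])[0]; m,_,_=mask(I[k],c,34,'yellow',.35); o.append(cv2.resize(m*255,(600,600),interpolation=cv2.INTER_NEAREST))
cv2.imwrite("pics/mk.png",cv2.resize(np.hstack([cv2.resize(x,(600,600)) for x in o]),(800,200)))
E
python3 m0.py
```

```text
kit_red [ 0.6291 -0.138  -0.0014 -0.1178] 0.044
    top [ 0.6287 -0.1381  0.     -0.1181] 0.011
    side [ 0.6284 -0.1382  0.     -0.1249] 0.034
kit_blue [ 0.6176  0.125  -0.0033 -0.1683] 0.069
    top [ 0.6173  0.1251  0.     -0.1667] 0.026
    side [ 0.6156  0.1263  0.     -0.1606] 0.054
insulator [ 0.6103  0.3332 -0.0012  0.3901] 0.09
    top [0.6099 0.3325 0.     0.3854] 0.046
    side [0.6094 0.3338 0.     0.3803] 0.045
link [0.4605 0.3251 0.0007 0.3025] 0.113
    top [0.4607 0.3249 0.     0.3253] 0.083
    side [0.4607 0.3248 0.     0.3042] 0.027
std_yellow [0.4318 0.0217 0.0029 0.3184] 0.218
    top [0.4317 0.0218 0.     0.3243] 0.025
    side [0.4317 0.0183 0.     0.3307] 0.187
std_green [ 0.4588 -0.3516 -0.0059  0.0175] 0.439
    top [ 0.4586 -0.3451  0.      0.0097] 0.276
    side [ 0.4573 -0.3461  0.      0.0483] 0.167
adapter [ 0.6157 -0.346  -0.0009  0.    ] 0.34
    top [ 0.6146 -0.3446  0.      0.    ] 0.084
    side [ 0.6148 -0.3466  0.      0.    ] 0.248
```

View pics/mk.png

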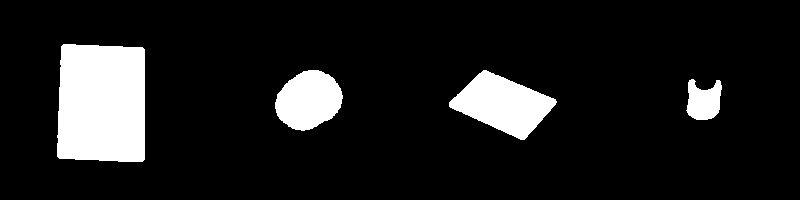

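```bash
cat > dbg.py <<'E'
from fit import *
I={n:np.load(n+"0.npz")["p"] for n in("top","side")}
o=[]
for n,p in [("std_green",[.459,-.346,0,.01]),("std_yellow",[.4317,.0217,0,.324]),("adapter",[.615,-.345,0,0])]:
    for k in I:
        cam=manip.camera_model(k);add,f,t,sub=M[n]; c=proj(cam,[[p[0],p[1],.01]])[0]
        m,x0,y0=mask(I[k],c,34,f,t); im,_,_=crop(I[k],c,34); im=cv2.resize(im,None,fx=U,fy=U,interpolation=cv2.INTER_NEAREST)
        r=render(cam,p,add,m.shape,x0,y0)
        im=cv2.convertScaleAbs(im,alpha=1.6)
        for mm,col in((m,(255,255,255)),(r,(0,0,255))):
            cs,_=cv2.findContours(mm,0,1); cv2.drawContours(im,cs,-1,col,1)
        o.append(im)
cv2.imwrite("pics/dbg.png",np.vstack([np.hstack(o[0::2]),np.hstack(o[1::2])])[...,::-1])
g=I["top"]
print(g[295,470:506])
E
python3 dbg.py
```

```text
[[ 41  47  36]
 [ 37  45  33]
 [ 37  45  33]
 [ 38  47  35]
 [ 41  59  42]
 [ 47  76  53]
 [ 51  85  59]
 [ 49  80  56]
 [ 45  66  48]
 [ 43  49  37]
 [ 63  55  37]
 [100  78  40]
 [130  98  43]
 [128  99  45]
 [ 98  86  49]
 [ 64  82  56]
 [ 52  87  61]
 [ 51  89  61]
 [ 51  90  61]
 [ 52  90  63]
 [ 51  89  62]
 [ 52  89  62]
 [ 51  89  62]
 [ 51  89  62]
 [ 50  87  60]
 [ 47  79  56]
 [ 46  62  44]
 [ 56  48  34]
 [ 88  42  30]
 [123  47  32]
 [134  69  36]
 [151  94  40]
 [156  97  44]
 [133  86  49]
 [ 86  89  61]
 [ 82  97  74]]
```

View pics/dbg.png

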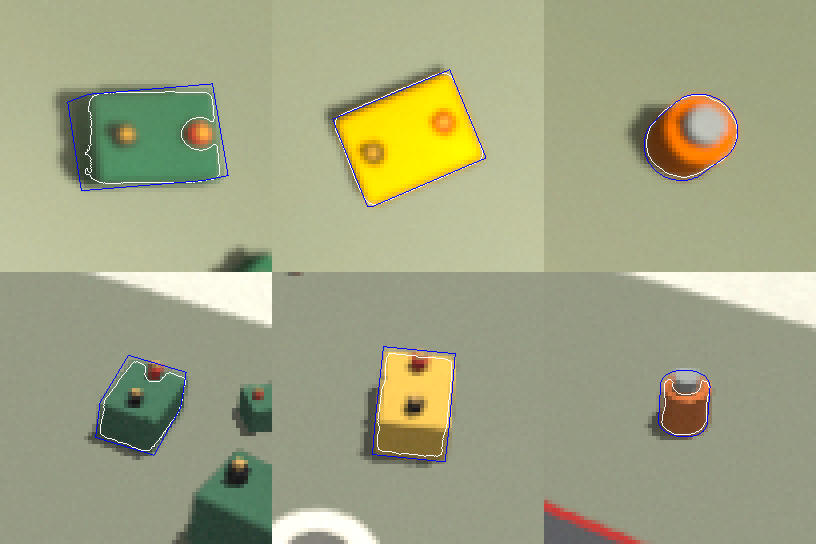

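```bash
python3 - <<'E'
s=open('fit.py').read()
s=s.replace("""    m=(F[f](I[...,0],I[...,1],I[...,2])>t).astype(np.uint8)
""","""    v=F[f](I[...,0],I[...,1],I[...,2])
    if 'kit' not in f and f in('yellow','green') :
        cy,cx=np.array(v.shape)//2; w=v[cy-60:cy+60,cx-60:cx+60]; t=.5*(np.median(v)+np.median(w[w>t]))
        if f=='green': t=.10
    m=(v>t).astype(np.uint8)
""")
s=s.replace("ig=render(cam,p,sub,m.shape,x0,y0) if sub else 0*m","ig=render(cam,p,sub,m.shape,x0,y0) if sub else 0*m\n            if name=='std_green' and cam['K'][0][0]<500:\n                ig=np.maximum(ig,r); r=render(cam,p,[box(.044,.06,.0315,.032)],m.shape,x0,y0); ig=ig*(1-r)|(render(cam,p,sub,m.shape,x0,y0))")
open('fit.py','w').write(s)
s=open('m0.py').read().split('# overlay')[0].replace('[("kit_red",(372,221),0),("kit_blue",(244,236),-.1),("insulator",(141,246),-1.2),("link",(145,320),-1.2),','[')
open('m1.py','w').write(s.replace("295),0)","295),.1)"))
E
python3 m1.py
```

```text
std_yellow [0.4315 0.0218 0.0005 0.3134] 0.107
    top [0.4317 0.022  0.     0.319 ] 0.037
    side [0.4312 0.0212 0.     0.3084] 0.056
std_green [ 4.580e-01 -3.443e-01 -3.000e-04 -2.850e-02] 0.207
    top [ 0.458  -0.344   0.     -0.0544] 0.039
    side [ 0.4573 -0.3448  0.      0.0388] 0.133
adapter [ 6.159e-01 -3.465e-01 -5.000e-04  0.000e+00] 0.359
    top [ 0.616  -0.3462  0.      0.    ] 0.206
    side [ 0.6149 -0.346   0.      0.    ] 0.141
```

Both views agree to about 1 mm, and the heights are close to nominal. Now I'll move to a hover over the plate.

Request:
jog_arm:
  rows:
    - [[0.0169,0.0396,0],[0,0,3.9],0.7]
    - [[0.0169,0.0396,0],[0,0,3.9],0.7]
    - [[0.0169,0.0396,0],[0,0,3.9],0.7]
    - [[0.0169,0.0396,0],[0,0,3.9],0.7]
    - [[0.0169,0.0396,0],[0,0,3.9],0.7]
    - [[0.0169,0.0396,0],[0,0,3.9],0.7]
    - [[0.0169,0.0396,0],[0,0,3.9],0.7]
    - [[0.0169,0.0396,0],[0,0,3.9],0.7]
    - [[0.0169,0.0396,0],[0,0,3.9],0.7]
    - [[0.0169,0.0396,0],[0,0,3.9],0.7]
  force: 40

```text
clock: 0.93
tcp_pos: [0.3686, -0.2316, 0.2312]
eef_rot: [-3.142, 0.0, 1.005]
wrist_force: [0.5, -1.2, -0.2]
width: 0.0598
finger_force: 0.0
```

Request:
jog_arm:
  rows:
    - [[0.0169,0.0396,0],[0,0,3.9],0.7]
    - [[0.0169,0.0396,0],[0,0,3.9],0.7]
    - [[0.0169,0.0396,0],[0,0,3.9],0.7]
    - [[0.0169,0.0396,0],[0,0,3.9],0.7]
    - [[0.0169,0.0396,-0.015],[0,0,3.9],0.7]
    - [[0.0169,0.0396,-0.015],[0,0,3.9],0.7]
    - [[0.0169,0.0396,-0.015],[0,0,3.9],0.7]
    - [[0.0169,0.0396,-0.015],[0,0,3.9],0.7]
    - [[0.0169,0.0396,-0.015],[0,0,3.9],0.7]
    - [[0.0169,0.0396,-0.015],[0,0,3.9],0.7]

```text
clock: 1.77
tcp_pos: [0.5269, 0.1383, 0.1481]
eef_rot: [-3.141, 0.0, 1.685]
wrist_force: [-0.4, 0.2, 0.0]
width: 0.0599
finger_force: 0.0
```

Request:
jog_arm:
  rows:
    - [[0.0169,0.0396,-0.015],[0,0,3.9],0.7]
    - [[0.0169,0.0396,-0.015],[0,0,3.9],0.7]
    - [[0.0169,0.0396,-0.015],[0,0,3.9],0.7]
    - [[0.0169,0.0396,0],[0,0,3.9],0.7]
    - [[0,0,0],[0,0,0],0.7]
    - [[0,0,0],[0,0,0],0.7]

```text
clock: 2.27
tcp_pos: [0.5883, 0.287, 0.1069]
eef_rot: [-3.14, -0.003, 1.958]
wrist_force: [-0.0, -0.1, -0.1]
width: 0.0598
finger_force: 0.0
```

Request:
jog_arm:
  rows:
    - [[0.0107,0.023,-0.02],[0,0,0],0.7]
    - [[0.011,0.0231,-0.02],[0,0,0],0.7]
    - [[0,0,-0.025],[0,0,0],0.7]
    - [[0,0,-0.02],[0,0,0],0.7]
    - [[0,0,0],[0,0,0],0.7]
    - [[0,0,0],[0,0,0],0.7]

```text
clock: 2.77
tcp_pos: [0.6105, 0.3273, 0.022]
eef_rot: [-3.139, 0.002, 1.953]
wrist_force: [-0.4, 0.4, 1.0]
width: 0.06
finger_force: 0.0
```

```bash
cat > look.py <<'E'
import sys
from fit import *
def snap(tag):
    I={}
    for n in("top","side"):
        p,d=manip.snapshot(n); np.savez(f"{n}{tag}.npz",p=p,d=d); I[n]=p
    return I
def view(I,P,tag,h=40,w=400):
    o=[]
    for n in I:
        c=proj(manip.camera_model(n),[P])[0]; o.append(cv2.resize(crop(I[n],c,h)[0],(w,w),interpolation=cv2.INTER_CUBIC))
    cv2.imwrite(f"pics/{tag}.png",cv2.convertScaleAbs(np.hstack(o)[...,::-1],alpha=1.5))
E
python3 - <<'E'
from look import *
I=snap("1"); view(I,[.61,.333,.01],"v1")
s=manip.read_state(); print(s['tcp_pos'],s['eef_rot'],s['wrist_force'])
E
```

```text
[0.61213714 0.32913797 0.02466456] [3.13928744e+00 3.32211274e-04 1.95293733e+00] [-0.00821558 -0.68079338 -0.11005347]
```

View pics/v1.png

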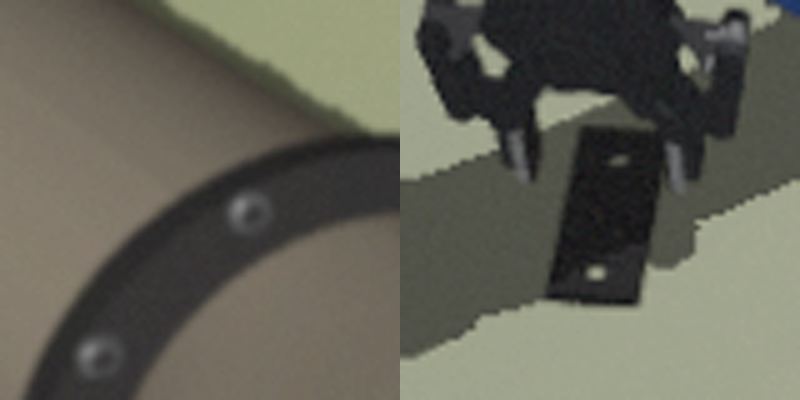

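In the side view the fingers straddle the plate near its middle. The arm blocks the top view. I'll correct the position, go down and grip.

Request:
jog_arm:
  rows:
    - [[-0.001,0.0045,-0.012],[0,0,0],0.7]
    - [[0,0,-0.012],[0,0,0],0.7]
    - [[0,0,0],[0,0,0],0.7]
    - [[0,0,0],[0,0,0],0.7]

```text
clock: 3.2
tcp_pos: [0.6092, 0.3337, -0.0022]
eef_rot: [-3.14, 0.001, 1.955]
wrist_force: [-0.2, -0.2, 0.4]
width: 0.0595
finger_force: 0.0
```

Request:
jog_arm:
  rows:
    - [[0,0,0],[0,0,0],0.3]
    - [[0,0,0],[0,0,0],0.3]
    - [[0,0,0],[0,0,0],0.3]
    - [[0,0,0],[0,0,0],0.3]
    - [[0,0,0],[0,0,0],0.3]

```text
clock: 3.62
tcp_pos: [0.6104, 0.3346, -0.0005]
eef_rot: [3.14, -0.0, 1.954]
wrist_force: [-0.0, -0.5, 2.1]
width: 0.0386
finger_force: 40.4
```

Request:
jog_arm:
  rows:
    - [[0,0,0.015],[0,0,0],0.3]
    - [[0,0,0.025],[0,0,0],0.3]
    - [[0,0,0.03],[0,0,0],0.3]
    - [[0.0042,-0.02,0.03],[0,0,-2.06],0.3]
    - [[0.0042,-0.035,0],[0,0,-2.06],0.3]
    - [[0.0042,-0.035,0],[0,0,-2.06],0.3]
    - [[0.0042,-0.035,0],[0,0,-2.06],0.3]
    - [[0.0042,-0.035,0],[0,0,-2.06],0.3]
    - [[0.0042,-0.035,0],[0,0,-2.06],0.3]
    - [[0.0042,-0.035,0],[0,0,-2.06],0.3]

```text
clock: 4.45
tcp_pos: [0.6394, 0.1026, 0.1001]
eef_rot: [3.141, 0.0, 1.701]
wrist_force: [0.7, 0.7, -0.9]
width: 0.0386
finger_force: 40.3
```

Request:
jog_arm:
  rows:
    - [[0.0042,-0.035,0],[0,0,-2.06],0.3]
    - [[0.0042,-0.035,0],[0,0,-2.06],0.3]
    - [[0.0042,-0.035,0],[0,0,-2.06],0.3]
    - [[0.0042,-0.035,0],[0,0,-2.06],0.3]
    - [[0.0042,-0.035,0],[0,0,-2.06],0.3]
    - [[0.0042,-0.035,0],[0,0,-2.06],0.3]
    - [[0.0042,-0.035,0],[0,0,-2.06],0.3]
    - [[0,0,0],[0,0,0],0.3]
    - [[0,0,0],[0,0,0],0.3]
    - [[0,0,0],[0,0,0],0.3]

```text
clock: 5.28
tcp_pos: [0.6688, -0.1401, 0.0996]
eef_rot: [3.141, -0.001, 1.451]
wrist_force: [-0.4, 0.2, -0.3]
width: 0.0385
finger_force: 40.3
```

```bash
python3 - <<'E'
from look import *
s=manip.read_state(); print(s['tcp_pos'],s['eef_rot'],s['width'])
I=snap("2"); t=s['tcp_pos']; view(I,[t[0],t[1],t[2]],"v2")
p0=[t[0],t[1],t[2],s['eef_rot'][2]-1.5708]
for z in(-.002,0,.002):
  p0[2]=t[2]+z; print(z,fit("insulator",{"side":I["side"]},p0,free=(1,1,0,1)))
E
```

```text
[ 0.66879701 -0.14009918  0.09960321] [ 3.14121252e+00 -1.05175900e-03  1.45118439e+00] 0.038486372847202445
-0.002 (array([ 0.67020336, -0.14447745,  0.09760321, -0.08178266]), np.float64(0.7265249303973678))
0 (array([ 0.66893125, -0.14188574,  0.09960321, -0.07992098]), np.float64(0.7254703450603223))
0.002 (array([ 0.66894455, -0.14118996,  0.10160321, -0.03762331]), np.float64(0.7323444581788215))
```

View pics/v2.png

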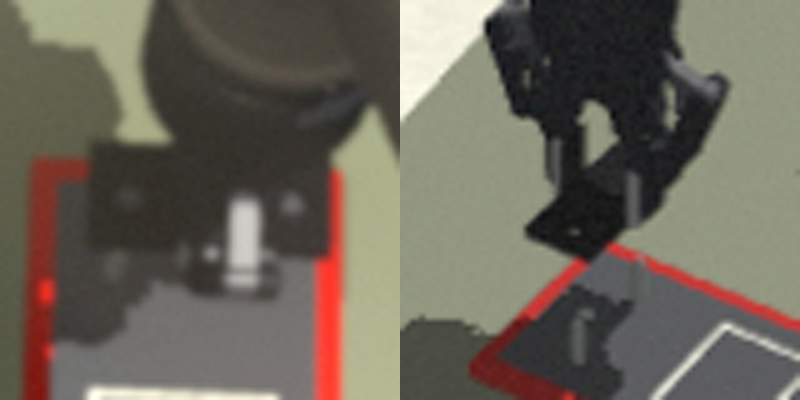

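Top view: the held plate spans about (90,145) to (330,255) in the crop and sits nearly above the pins. Side view: both pins stand clear below it. I'll go down to just above the pin tips.

Request:
jog_arm:
  rows:
    - [[-0.0005,-0.002,-0.015],[0,0,0],0.3]
    - [[0,0,-0.02],[0,0,0],0.3]
    - [[0,0,-0.015],[0,0,0],0.3]
    - [[0,0,0],[0,0,0],0.3]
    - [[0,0,0],[0,0,0],0.3]
    - [[0,0,0],[0,0,0],0.3]

```text
clock: 5.88
tcp_pos: [0.6688, -0.1422, 0.0492]
eef_rot: [3.141, -0.0, 1.452]
wrist_force: [0.3, 0.4, 0.2]
width: 0.0388
finger_force: 40.4
```

```bash
python3 - <<'E'
from look import *
P=[]
for k in range(3):
    I=snap("3"); s=manip.read_state(); P.append(np.r_[s['tcp_pos'],s['eef_rot'][2]])
print(np.array(P).round(4)); t=s['tcp_pos']; view(I,t,"v3",h=28)
# expected pixels of pins' tips and plate holes if plate centred at TCP
from math import cos,sin
for n in I:
    cam=manip.camera_model(n); c=proj(cam,[t])[0]; o=np.array([int(c[0])-28,int(c[1])-28]); f=400/56
    pr=[.6286,-.138,0,-.119]; hp=[t[0],t[1],t[2],-.119]
    print(n,"tips",((proj(cam,pose(pr,[(.04,-.03,.042),(.04,.03,.042)]))-o+.5)*f).round(0).tolist(),"holes top",((proj(cam,pose(hp,[(0,-.03,.008),(0,.03,.008)]))-o+.5)*f).round(0).tolist(),
     "corners",((proj(cam,pose(hp,[(-.02,-.045,.008),(.02,-.045,.008),(.02,.045,.008),(-.02,.045,.008)]))-o+.5)*f).round(0).tolist())
E
```

```text
[[ 0.6693 -0.1425  0.0501  1.4515]
 [ 0.6691 -0.1427  0.0501  1.4512]
 [ 0.6688 -0.1428  0.0497  1.4511]]
top tips [[314.0, 223.0], [98.0, 214.0]] holes top [[322.0, 204.0], [103.0, 195.0]] corners [[377.0, 276.0], [378.0, 137.0], [51.0, 123.0], [46.0, 262.0]]
side tips [[248.0, 179.0], [161.0, 265.0]] holes top [[248.0, 147.0], [159.0, 233.0]] corners [[313.0, 145.0], [225.0, 108.0], [92.0, 236.0], [182.0, 275.0]]
```

View pics/v3.png

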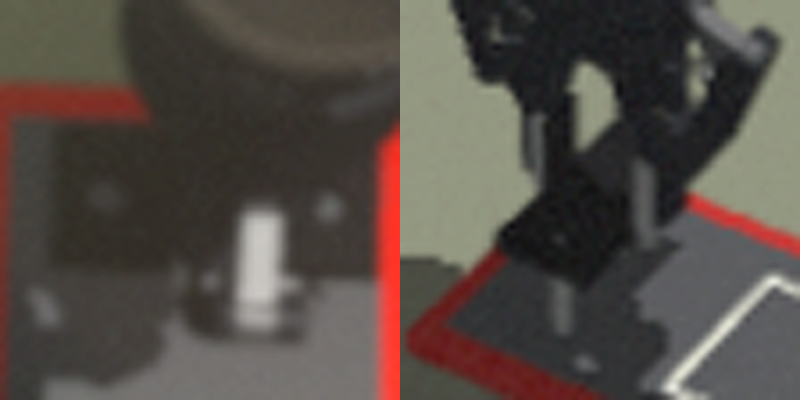

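The plate's left hole is seen at (104,195) against a predicted (103,195), and its corners match too. It is centred to within about 1 mm, so I'll lower it.

Request:
jog_arm:
  rows:
    - [[-0.0005,0,-0.007],[0,0,0],0.3]
    - [[0,0,-0.006],[0,0,0],0.3]
    - [[0,0,-0.005],[0,0,0],0.3]
    - [[0,0,0],[0,0,0],0.3]
    - [[0,0,0],[0,0,0],0.3]

```text
clock: 6.6
tcp_pos: [0.6673, -0.1426, 0.0302]
eef_rot: [-3.14, -0.0, 1.451]
wrist_force: [-0.7, 0.2, -0.4]
width: 0.0388
finger_force: 40.4
```

Request:
jog_arm:
  rows:
    - [[0,0,-0.006],[0,0,0],0.3]
    - [[0,0,-0.006],[0,0,0],0.3]
    - [[0,0,-0.004],[0,0,0],0.3]
    - [[0,0,0],[0,0,0],0.3]
    - [[0,0,0],[0,0,0],0.3]

```text
clock: 7.02
tcp_pos: [0.6674, -0.1426, 0.0145]
eef_rot: [-3.141, -0.0, 1.451]
wrist_force: [0.5, 0.4, -0.8]
width: 0.0385
finger_force: 40.4
```

Request:
jog_arm:
  rows:
    - [[0,0,-0.0015],[0,0,0],0.3]
    - [[0,0,-0.0015],[0,0,0],0.3]
    - [[0,0,0],[0,0,0],0.3]
    - [[0,0,0],[0,0,0],0.3]

```text
clock: 7.35
tcp_pos: [0.6677, -0.1428, 0.012]
eef_rot: [3.142, 0.0, 1.451]
wrist_force: [-0.1, 0.9, 0.2]
width: 0.0389
finger_force: 40.4
```

Request:
jog_arm:
  rows:
    - [[0,0,-0.001],[0,0,0],0.3]
    - [[0,0,-0.0005],[0,0,0],0.3]
    - [[0,0,0],[0,0,0],0.3]
    - [[0,0,0],[0,0,0],0.7]
    - [[0,0,0],[0,0,0],0.7]
    - [[0,0,0],[0,0,0],0.7]
    - [[0,0,0.01],[0,0,0],0.7]
    - [[0,0,0.02],[0,0,0],0.7]
    - [[0,0,0.03],[0,0,0],0.7]
    - [[0,0,0.03],[0,0,0],0.7]

```text
clock: 8.18
tcp_pos: [0.6671, -0.1425, 0.1011]
eef_rot: [-3.14, -0.0, 1.451]
wrist_force: [0.6, -0.3, 0.8]
width: 0.0601
finger_force: 0.0
```

Request:
jog_arm:
  rows:
    - [[-0.0148,0.0334,0],[0,0,1.78],0.5]
    - [[-0.0148,0.0334,0],[0,0,1.78],0.5]
    - [[-0.0148,0.0334,0],[0,0,1.78],0.5]
    - [[-0.0148,0.0334,0],[0,0,1.78],0.5]
    - [[-0.0148,0.0334,0],[0,0,1.78],0.5]
    - [[-0.0148,0.0334,0],[0,0,1.78],0.5]
    - [[-0.0148,0.0334,0],[0,0,1.78],0.5]
    - [[-0.0148,0.0334,0],[0,0,1.78],0.5]
    - [[-0.0148,0.0334,0],[0,0,1.78],0.5]
    - [[-0.0148,0.0334,0],[0,0,1.78],0.5]

```text
clock: 9.02
tcp_pos: [0.5192, 0.1928, 0.1013]
eef_rot: [3.14, 0.0, 1.763]
wrist_force: [0.5, 0.7, 0.2]
width: 0.043
finger_force: 0.0
```

Request:
jog_arm:
  rows:
    - [[-0.0148,0.0334,0],[0,0,1.78],0.5]
    - [[-0.0148,0.0334,0],[0,0,1.78],0.5]
    - [[-0.0148,0.0334,0],[0,0,1.78],0.5]
    - [[-0.0148,0.0334,0],[0,0,1.78],0.5]
    - [[0,0,0],[0,0,0],0.5]
    - [[0,0,0],[0,0,0],0.5]

```text
clock: 9.52
tcp_pos: [0.459, 0.328, 0.1014]
eef_rot: [3.14, -0.001, 1.892]
wrist_force: [-0.4, -0.8, -0.1]
width: 0.0425
finger_force: 0.0
```

```bash
python3 - <<'E'
from look import *
I=snap("4"); s=manip.read_state(); print(s['tcp_pos'],s['eef_rot'])
view(I,[.668,-.143,.02],"v4",h=30)
p0=[.668,-.143,.012,-.119]
print(fit("insulator",{"side":I["side"]},p0,free=(1,1,1,1)), fit("kit_red",{"top":I["top"]},[.6286,-.138,0,-.119],free=(1,1,0,1)))
from scipy import ndimage
# link refit with several thresholds
J={k:np.load(k+"0.npz")["p"] for k in("top","side")}
for t in(.4,.5,.6,.7):
    M["link"]=M["link"][:2]+(t,[]); print(t,[fit("link",{k:J[k]},[.4607,.325,0,.31],free=(1,1,0,1))[0].round(4) for k in J])
E
```

```text
[0.46112311 0.32408903 0.10067413] [3.14124436e+00 1.14124116e-03 1.88540423e+00]
(array([ 0.63999988, -0.11245632, -0.0437296 ,  1.12568418]), np.float64(0.4660055209078826)) (array([ 0.62870759, -0.13806059,  0.        , -0.11773083]), np.float64(0.01057210444297454))
0.4 [array([0.4602, 0.3258, 0.    , 0.3409]), array([0.4609, 0.3246, 0.    , 0.3001])]
0.5 [array([0.4607, 0.3249, 0.    , 0.3084]), array([0.4606, 0.3248, 0.    , 0.3046])]
0.6 [array([0.4607, 0.325 , 0.    , 0.3092]), array([0.4606, 0.3249, 0.    , 0.3018])]
0.7 [array([0.4605, 0.3249, 0.    , 0.3082]), array([0.461 , 0.3246, 0.    , 0.3123])]
```

View pics/v4.png

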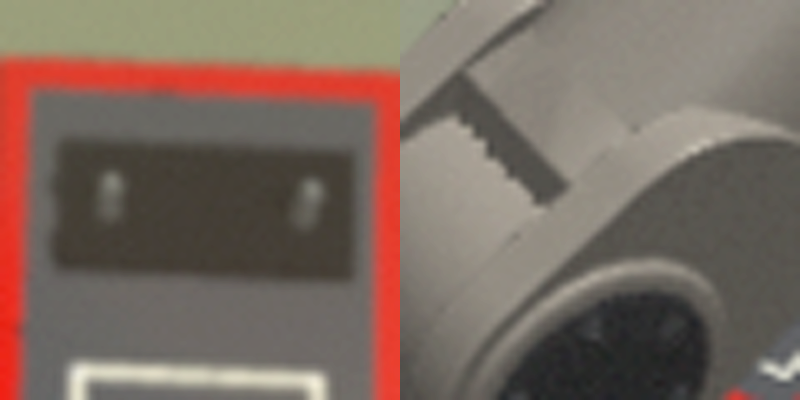

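The plate is threaded, with the pins showing through it at (112,185) and (313,190). Next I'll pick up the link by its block.

Request:
jog_arm:
  rows:
    - [[-0.0003,0.001,-0.025],[0,0,-0.4],0.5]
    - [[0,0,-0.03],[0,0,0],0.5]
    - [[0,0,-0.025],[0,0,0],0.5]
    - [[0,0,-0.011],[0,0,0],0.5]
    - [[0,0,0],[0,0,0],0.5]
    - [[0,0,0],[0,0,0],0.5]

```text
clock: 10.12
tcp_pos: [0.4611, 0.3251, 0.0097]
eef_rot: [3.142, 0.0, 1.877]
wrist_force: [0.3, 0.1, -0.4]
width: 0.0428
finger_force: 0.0
```

Request:
jog_arm:
  rows:
    - [[0,0,0],[0,0,0],0]
    - [[0,0,0],[0,0,0],0]
    - [[0,0,0],[0,0,0],0]
    - [[0,0,0],[0,0,0],0]
    - [[0,0,0],[0,0,0],0]
    - [[0,0,0],[0,0,0],0]
  force: 50

```text
clock: 10.62
tcp_pos: [0.4616, 0.3267, 0.0112]
eef_rot: [3.138, -0.0, 1.879]
wrist_force: [-0.1, -0.3, 5.8]
width: 0.0127
finger_force: 51.7
```

Request:
jog_arm:
  rows:
    - [[0,0,0.015],[0,0,0],0]
    - [[0,0,0.025],[0,0,0],0]
    - [[0,0,0.025],[0,0,0],0]
    - [[0.0078,-0.0175,0.02],[0,0,-0.9],0]
    - [[0.0149,-0.0335,0],[0,0,-1.78],0]
    - [[0.0149,-0.0335,0],[0,0,-1.78],0]
    - [[0.0149,-0.0335,0],[0,0,-1.78],0]
    - [[0.0149,-0.0335,0],[0,0,-1.78],0]
    - [[0.0149,-0.0335,0],[0,0,-1.78],0]
    - [[0.0149,-0.0335,0],[0,0,-1.78],0]

```text
clock: 11.45
tcp_pos: [0.5579, 0.1055, 0.0948]
eef_rot: [3.141, 0.0, 1.676]
wrist_force: [-0.0, 0.7, -1.8]
width: 0.0129
finger_force: 50.6
```

Request:
jog_arm:
  rows:
    - [[0.0149,-0.0335,0],[0,0,-1.78],0]
    - [[0.0149,-0.0335,0],[0,0,-1.78],0]
    - [[0.0149,-0.0335,0],[0,0,-1.78],0]
    - [[0.0149,-0.0335,0],[0,0,-1.78],0]
    - [[0.0149,-0.0335,0],[0,0,-1.78],0]
    - [[0.0149,-0.0335,0],[0,0,-1.78],0]
    - [[0.0149,-0.0335,0],[0,0,-1.78],0]
    - [[0.0055,-0.0155,0],[0,0,-0.7],0]
    - [[0,0,0],[0,0,0],0]
    - [[0,0,0],[0,0,0],0]

```text
clock: 12.28
tcp_pos: [0.6669, -0.1436, 0.0941]
eef_rot: [-3.141, -0.0, 1.445]
wrist_force: [-0.6, 1.4, -0.8]
width: 0.0127
finger_force: 50.6
```

```bash
cat > lk.py <<'E'
from look import *
def go(tag,dz):
    P=[]
    for k in range(3):
        I=snap(tag); s=manip.read_state(); P.append(np.r_[s['tcp_pos'],s['eef_rot'][2]])
    t=np.mean(P,0); print("tcp",t.round(4),"w",s['width'],s['wrist_force'].round(1))
    view(I,t[:3],"v"+tag,h=32)
    for k in I: print(k,[x for x in fit("link",{k:I[k]},[t[0],t[1],t[2]+dz,t[3]-1.5708],free=(1,1,0,1))])
E
python3 -c "
from lk import *; go('5',-.0095)"
```

```text
tcp [ 0.667  -0.1402  0.0946  1.4502] w 0.012286953113462224 [-0.4 -1.  -0.7]
top [array([ 0.67809117, -0.13970467,  0.08508964,  0.40181774]), np.float64(0.6438477613830663)]
side [array([ 0.66467977, -0.13872118,  0.08508964, -0.04549568]), np.float64(0.831237080895491)]
```

View pics/v5.png

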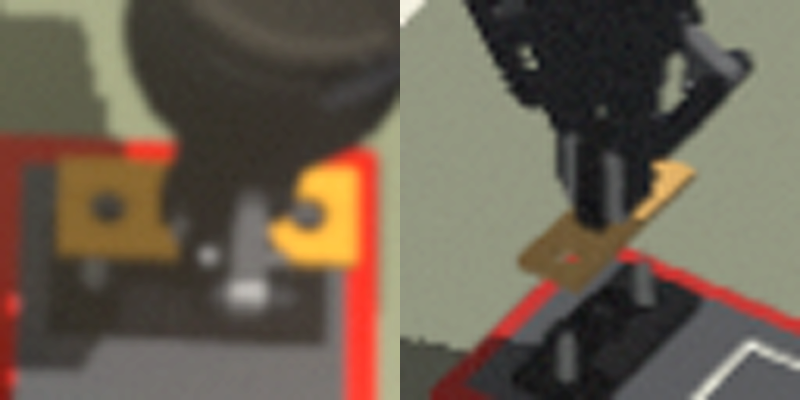

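The link's holes are at (108,207) and (310,213) in the top crop. Its ends are at x=57 and x=359.

```bash
python3 - <<'E'
from fit import *
cam=manip.camera_model("top"); t=[.667,-.1402,.0946]; c=proj(cam,[t])[0]; o=np.array([int(c[0])-32,int(c[1])-32])
for u in[(108,207),(310,213),(57,208),(359,212)]:
    print(unproj(cam,np.array(u)/6.25-.5+o,.0911).round(4))
E
```

```text
[ 0.6694 -0.1115  0.0911]
[ 0.663  -0.1719  0.0911]
[ 0.6702 -0.0961  0.0911]
[ 0.6622 -0.1867  0.0911]
```

Request:
jog_arm:
  rows:
    - [[0.0008,-0.0013,-0.015],[0,0,0],0]
    - [[0,0,-0.015],[0,0,0],0]
    - [[0,0,-0.01],[0,0,0],0]
    - [[0,0,0],[0,0,0],0]
    - [[0,0,0],[0,0,0],0]

```text
clock: 13.0
tcp_pos: [0.667, -0.1436, 0.0527]
eef_rot: [-3.139, -0.0, 1.448]
wrist_force: [0.0, 0.3, -1.5]
width: 0.0129
finger_force: 50.6
```

Request:
jog_arm:
  rows:
    - [[0,0,-0.003],[0,0,0],0]
    - [[0,0,-0.003],[0,0,0],0]
    - [[0,0,-0.003],[0,0,0],0]
    - [[0,0,0],[0,0,0],0]
    - [[0,0,0],[0,0,0],0]

```text
clock: 13.42
tcp_pos: [0.6683, -0.1427, 0.0453]
eef_rot: [3.141, -0.001, 1.448]
wrist_force: [0.7, 2.3, -2.4]
width: 0.0129
finger_force: 50.5
```

Request:
jog_arm:
  rows:
    - [[0,0.0008,-0.003],[0,0,0],0]
    - [[0,0,-0.003],[0,0,0],0]
    - [[0,0,0],[0,0,0],0]
    - [[0,0,0],[0,0,0],0]

```text
clock: 13.75
tcp_pos: [0.6681, -0.1425, 0.039]
eef_rot: [-3.142, -0.001, 1.448]
wrist_force: [1.0, 3.6, -2.3]
width: 0.0127
finger_force: 50.4
```

Request:
jog_arm:
  rows:
    - [[0,0.001,-0.003],[0,0,0],0]
    - [[0,0,-0.003],[0,0,0],0]
    - [[0,0,0],[0,0,0],0]
    - [[0,0,0],[0,0,0],0]

```text
clock: 14.08
tcp_pos: [0.6679, -0.1424, 0.033]
eef_rot: [-3.141, 0.0, 1.447]
wrist_force: [0.6, 2.1, -1.9]
width: 0.0128
finger_force: 50.6
```

Request:
jog_arm:
  rows:
    - [[0,0.0005,-0.002],[0,0,0],0]
    - [[0,0,-0.002],[0,0,0],0]
    - [[0,0,-0.001],[0,0,0],0]
    - [[0,0,0],[0,0,0],0]
    - [[0,0,0],[0,0,0],0]

```text
clock: 14.5
tcp_pos: [0.6682, -0.1424, 0.0313]
eef_rot: [3.142, 0.002, 1.446]
wrist_force: [-4.7, 0.7, 13.1]
width: 0.0127
finger_force: 52.5
```

Request:
jog_arm:
  rows:
    - [[0,0,0.0005],[0,0,0],0.4]
    - [[0,0,0],[0,0,0],0.4]
    - [[0,0,0],[0,0,0],0.4]
    - [[0,0,0],[0,0,0],0.4]
    - [[0,0,0.01],[0,0,0],0.4]
    - [[0,0,0.02],[0,0,0],0.4]
    - [[0,0,0.02],[0,0,0],0.4]
    - [[0,0,0.02],[0,0,0],0.4]

```text
clock: 15.17
tcp_pos: [0.668, -0.1417, 0.1]
eef_rot: [-3.141, -0.0, 1.447]
wrist_force: [-0.6, 0.2, -0.5]
width: 0.0339
finger_force: 0.0
```

Request:
jog_arm:
  rows:
    - [[-0.0296,0.0206,0],[0,0,3.17],0.75]
    - [[-0.0296,0.0206,0],[0,0,3.17],0.75]
    - [[-0.0296,0.0206,0],[0,0,3.17],0.75]
    - [[-0.0296,0.0206,0],[0,0,3.17],0.75]
    - [[-0.0296,0.0206,0],[0,0,3.17],0.75]
    - [[-0.0296,0.0206,0],[0,0,3.17],0.75]
    - [[-0.0296,0.0206,0],[0,0,3.17],0.75]
    - [[-0.0296,0.0206,0],[0,0,3.17],0.75]
    - [[0,0,0],[0,0,0],0.75]
    - [[0,0,0],[0,0,0],0.75]

```text
clock: 16.0
tcp_pos: [0.4302, 0.0238, 0.0995]
eef_rot: [-3.142, 0.002, 1.893]
wrist_force: [-0.5, -1.2, 0.3]
width: 0.0643
finger_force: 0.0
```

```bash
python3 - <<'E'
from look import *
for k in range(3):
    I=snap("6"); s=manip.read_state(); print(s['tcp_pos'].round(4),s['eef_rot'].round(4))
view(I,[.668,-.143,.02],"v6",h=30)
for k in I: print(k,fit("link",{k:I[k]},[.668,-.1425,.02,-.119],free=(1,1,1,1)))
E
```

```text
[0.4326 0.0228 0.0997] [3.1396e+00 1.1000e-03 1.8892e+00]
[0.4328 0.0226 0.0994] [3.1400e+00 1.0000e-04 1.8881e+00]
[0.4323 0.0227 0.0991] [ 3.1409e+00 -4.0000e-04  1.8882e+00]
top (array([ 0.62541989, -0.13151589,  0.15388182, -0.1205222 ]), np.float64(0.5320912368181665))
side (array([ 0.66079244, -0.13391197,  0.02243191, -0.2292012 ]), np.float64(0.6790558163797601))
```

View pics/v6.png

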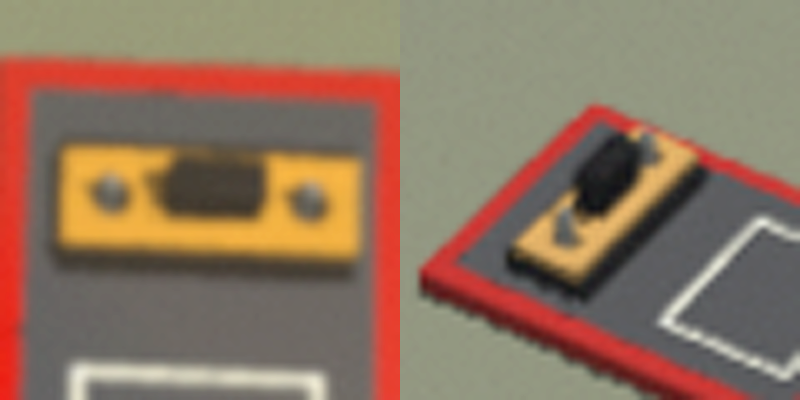

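The link lies flat on the plate, with both pins showing through at (112,192) and (308,200). Next is the yellow standard.

Request:
jog_arm:
  rows:
    - [[-0.001,-0.0007,-0.02],[0,0,0],0.75]
    - [[0,0,-0.03],[0,0,0],0.75]
    - [[0,0,-0.025],[0,0,0],0.75]
    - [[0,0,-0.016],[0,0,0],0.75]
    - [[0,0,0],[0,0,0],0.75]
    - [[0,0,0],[0,0,0],0.3]
    - [[0,0,0],[0,0,0],0.3]
    - [[0,0,0],[0,0,0],0.3]
    - [[0,0,0],[0,0,0],0.3]
    - [[0,0,0],[0,0,0],0.3]
  force: 60

```text
clock: 17.13
tcp_pos: [0.4311, 0.0223, 0.0088]
eef_rot: [3.14, 0.001, 1.889]
wrist_force: [-0.2, 1.0, 2.3]
width: 0.043
finger_force: 62.6
```

```bash
python3 - <<'E'
from look import *
for k in range(3):
    manip.snapshot("top"); s=manip.read_state(); print(s['tcp_pos'].round(4),s['eef_rot'].round(4),s['width'],s['finger_force'],s['wrist_force'].round(1))
a=-.119;b=-.165
for n,p,x in(("red bay",(.6286,-.138,0,a),-.04),("blue bay",(.6170,.1253,0,b),-.04),("ring",(.617,.1253,0,b),.04)): print(n,pose(p,[(x,0,.012)]).round(4))
E
```

```text
[0.4311 0.0223 0.0088] [3.1400e+00 9.0000e-04 1.8895e+00] 0.04321922550693988 62.79881715774536 [-1.4 -0.2  3.1]
[0.4311 0.0223 0.0088] [3.1401e+00 1.0000e-03 1.8896e+00] 0.043244750559216734 62.965675592422485 [-0.2 -0.5  5.1]
[0.4311 0.0223 0.0088] [3.1402e+00 1.0000e-03 1.8896e+00] 0.042653383925891845 63.017717599868774 [-0.9 -1.   6.7]
red bay [[ 0.5889 -0.1333  0.012 ]]
blue bay [[0.5775 0.1319 0.012 ]]
ring [[0.6565 0.1187 0.012 ]]
```

Request:
jog_arm:
  rows:
    - [[0,0,0.015],[0,0,0],0.3]
    - [[0,0,0.025],[0,0,0],0.3]
    - [[0,0,0.025],[0,0,0],0.3]
    - [[0.0226,-0.0222,0],[0,0,-3.58],0.3]
    - [[0.0226,-0.0222,0],[0,0,-3.58],0.3]
    - [[0.0226,-0.0222,0],[0,0,-3.58],0.3]
    - [[0.0226,-0.0222,0],[0,0,-3.58],0.3]
    - [[0.0226,-0.0222,0],[0,0,-3.58],0.3]
    - [[0.0226,-0.0222,0],[0,0,-3.58],0.3]
    - [[0.0226,-0.0222,0],[0,0,-3.58],0.3]

```text
clock: 18.12
tcp_pos: [0.5887, -0.1342, 0.0724]
eef_rot: [-3.14, 0.0, 1.449]
wrist_force: [0.4, 0.6, -1.5]
width: 0.0426
finger_force: 62.1
```

Request:
jog_arm:
  rows:
    - [[0,0,0],[0,0,0],0.3]
    - [[0,0,0],[0,0,0],0.3]
    - [[0,0,0],[0,0,0],0.3]

```text
clock: 18.37
tcp_pos: [0.5875, -0.1322, 0.0722]
eef_rot: [-3.14, -0.001, 1.453]
wrist_force: [-0.9, 0.6, -1.7]
width: 0.043
finger_force: 62.2
```

Request:
jog_arm:
  rows:
    - [[0.001,-0.0008,-0.015],[0,0,0],0.3]
    - [[0,0,-0.018],[0,0,0],0.3]
    - [[0,0,-0.012],[0,0,0],0.3]
    - [[0,0,-0.004],[0,0,0],0.3]
    - [[0,0,0],[0,0,0],0.3]
    - [[0,0,0],[0,0,0],0.3]

```text
clock: 18.87
tcp_pos: [0.5896, -0.1332, 0.0239]
eef_rot: [3.141, -0.0, 1.453]
wrist_force: [0.8, -0.5, -1.6]
width: 0.0432
finger_force: 62.2
```

Request:
jog_arm:
  rows:
    - [[0,0,-0.0015],[0,0,0],0.3]
    - [[0,0,-0.001],[0,0,0],0.3]
    - [[0,0,0],[0,0,0],0.3]
    - [[0,0,0],[0,0,0],0.75]
    - [[0,0,0],[0,0,0],0.75]
    - [[0,0,0],[0,0,0],0.75]
    - [[0,0,0.01],[0,0,0],0.75]
    - [[0,0,0.025],[0,0,0],0.75]
    - [[0,0,0.025],[0,0,0],0.75]
    - [[0,0,0.02],[0,0,0],0.75]

```text
clock: 19.7
tcp_pos: [0.5903, -0.1336, 0.104]
eef_rot: [3.139, -0.0, 1.453]
wrist_force: [0.7, -0.3, 0.2]
width: 0.0641
finger_force: 0.0
```

Request:
jog_arm:
  rows:
    - [[-0.0164,-0.0264,0],[0,0,0.48],0.75]
    - [[-0.0164,-0.0264,0],[0,0,0.48],0.75]
    - [[-0.0164,-0.0264,0],[0,0,0.48],0.75]
    - [[-0.0164,-0.0264,0],[0,0,0.48],0.75]
    - [[-0.0164,-0.0264,0],[0,0,0.48],0.75]
    - [[-0.0164,-0.0264,0],[0,0,0.48],0.75]
    - [[-0.0164,-0.0264,0],[0,0,0.48],0.75]
    - [[-0.0164,-0.0264,0],[0,0,0.48],0.75]
    - [[0,0,0],[0,0,0],0.75]
    - [[0,0,0],[0,0,0],0.75]

```text
clock: 20.53
tcp_pos: [0.457, -0.3474, 0.1022]
eef_rot: [3.141, 0.001, 1.515]
wrist_force: [-0.7, 0.4, 0.8]
width: 0.0638
finger_force: 0.0
```

```bash
python3 - <<'E'
from look import *
for k in range(3):
    I=snap("7"); s=manip.read_state(); print(s['tcp_pos'].round(4),s['eef_rot'].round(4))
a=view(I,[.589,-.133,.02],"v7a",h=30); view(I,[.458,-.344,.02],"v7b",h=30)
cv2.imwrite("pics/v7.png",cv2.resize(np.hstack([cv2.imread("pics/v7a.png"),cv2.imread("pics/v7b.png")[:,400:]]),(800,267)))
for k in I: print(k,fit("std_yellow",{k:I[k]},[.589,-.133,.012,-.119],free=(1,1,0,1)))
E
```

```text
[ 0.4592 -0.3441  0.1022] [ 3.1401e+00 -2.0000e-04  1.5204e+00]
[ 0.4596 -0.3433  0.102 ] [ 3.1404e+00 -4.0000e-04  1.5224e+00]
[ 0.4594 -0.3435  0.1018] [ 3.1409e+00 -3.0000e-04  1.5222e+00]
top (array([ 0.59205152, -0.13398582,  0.012     , -0.10505861]), np.float64(0.16178955794716712))
side (array([ 0.58869303, -0.13557179,  0.012     , -0.01491244]), np.float64(0.614969923958688))
```

View pics/v7.png

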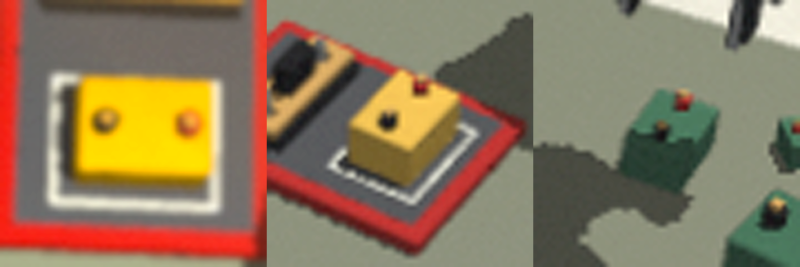

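The yellow standard stands squared up inside the rectangle. The gripper is now above the middle green.

Request:
jog_arm:
  rows:
    - [[-0.0012,-0.0003,-0.02],[0,0,0],0.75]
    - [[0,0,-0.03],[0,0,0],0.75]
    - [[0,0,-0.027],[0,0,0],0.75]
    - [[0,0,-0.015],[0,0,0],0.75]
    - [[0,0,0],[0,0,0],0.75]
    - [[0,0,0],[0,0,0],0.3]
    - [[0,0,0],[0,0,0],0.3]
    - [[0,0,0],[0,0,0],0.3]
    - [[0,0,0],[0,0,0],0.3]
    - [[0,0,0],[0,0,0],0.3]

```text
clock: 21.67
tcp_pos: [0.458, -0.3456, 0.0107]
eef_rot: [3.14, 0.001, 1.52]
wrist_force: [-0.3, 0.1, 3.5]
width: 0.0426
finger_force: 63.0
```

Request:
jog_arm:
  rows:
    - [[0,0,0.015],[0,0,0],0.3]
    - [[0,0,0.03],[0,0,0],0.3]
    - [[0,0,0.03],[0,0,0],0.3]
    - [[0.0043,0.017,0.025],[0,0,-0.2],0.3]
    - [[0.0086,0.0341,0],[0,0,-0.47],0.3]
    - [[0.0086,0.0341,0],[0,0,-0.47],0.3]
    - [[0.0086,0.0341,0],[0,0,-0.47],0.3]
    - [[0.0086,0.0341,0],[0,0,-0.47],0.3]
    - [[0.0086,0.0341,0],[0,0,-0.47],0.3]
    - [[0.0086,0.0341,0],[0,0,-0.47],0.3]

```text
clock: 22.5
tcp_pos: [0.513, -0.1222, 0.1098]
eef_rot: [3.141, 0.001, 1.466]
wrist_force: [1.2, 0.2, -2.9]
width: 0.043
finger_force: 62.6
```

Request:
jog_arm:
  rows:
    - [[0.0086,0.0341,0],[0,0,-0.47],0.3]
    - [[0.0086,0.0341,0],[0,0,-0.47],0.3]
    - [[0.0086,0.0341,0],[0,0,-0.47],0.3]
    - [[0.0086,0.0341,0],[0,0,-0.47],0.3]
    - [[0.0086,0.0341,0],[0,0,-0.47],0.3]
    - [[0.0086,0.0341,0],[0,0,-0.47],0.3]
    - [[0.0086,0.0341,0],[0,0,-0.47],0.3]
    - [[0.0043,0.0171,0],[0,0,-0.2],0.3]
    - [[0,0,0],[0,0,0],0.3]
    - [[0,0,0],[0,0,0],0.3]

```text
clock: 23.33
tcp_pos: [0.5772, 0.1336, 0.1095]
eef_rot: [-3.142, -0.0, 1.409]
wrist_force: [1.4, -0.5, -2.1]
width: 0.0428
finger_force: 62.5
```

Request:
jog_arm:
  rows:
    - [[0,0,-0.02],[0,0,0],0.3]
    - [[0,0,-0.02],[0,0,0],0.3]
    - [[0,0,0],[0,0,0],0.3]
    - [[0,0,0],[0,0,0],0.3]

```text
clock: 23.67
tcp_pos: [0.5764, 0.1298, 0.0685]
eef_rot: [-3.139, 0.002, 1.404]
wrist_force: [0.2, -0.4, -1.5]
width: 0.0429
finger_force: 62.4
```

Request:
jog_arm:
  rows:
    - [[0.001,0.0015,-0.015],[0,0,0],0.3]
    - [[0,0,-0.016],[0,0,0],0.3]
    - [[0,0,-0.01],[0,0,0],0.3]
    - [[0,0,-0.003],[0,0,0],0.3]
    - [[0,0,0],[0,0,0],0.3]
    - [[0,0,0],[0,0,0],0.3]

```text
clock: 24.17
tcp_pos: [0.5789, 0.1338, 0.0259]
eef_rot: [3.141, -0.0, 1.406]
wrist_force: [0.6, 0.0, -1.7]
width: 0.0422
finger_force: 62.5
```

Request:
jog_arm:
  rows:
    - [[-0.0007,-0.001,-0.002],[0,0,0],0.3]
    - [[0,0,-0.0015],[0,0,0],0.3]
    - [[0,0,0],[0,0,0],0.3]
    - [[0,0,0],[0,0,0],0.75]
    - [[0,0,0],[0,0,0],0.75]
    - [[0,0,0],[0,0,0],0.75]
    - [[0,0,0.01],[0,0,0],0.75]
    - [[0,0,0.03],[0,0,0],0.75]
    - [[0,0,0.03],[0,0,0],0.75]
    - [[0,0,0.02],[0,0,0],0.7]

```text
clock: 25.0
tcp_pos: [0.5789, 0.1335, 0.1152]
eef_rot: [3.139, -0.002, 1.406]
wrist_force: [0.5, 1.1, 0.4]
width: 0.0596
finger_force: 0.0
```

Request:
jog_arm:
  rows:
    - [[0.0027,-0.0342,0],[0,0,-0.5],0.7]
    - [[0.0027,-0.0342,0],[0,0,-0.5],0.7]
    - [[0.0027,-0.0342,0],[0,0,-0.5],0.7]
    - [[0.0027,-0.0342,0],[0,0,-0.5],0.7]
    - [[0.0027,-0.0342,0],[0,0,-0.5],0.7]
    - [[0.0027,-0.0342,0],[0,0,-0.5],0.7]
    - [[0.0027,-0.0342,0],[0,0,-0.5],0.7]
    - [[0.0027,-0.0342,0],[0,0,-0.5],0.7]
    - [[0.0027,-0.0342,0],[0,0,-0.5],0.7]
    - [[0.0027,-0.0342,0],[0,0,-0.5],0.7]

```text
clock: 25.83
tcp_pos: [0.6049, -0.211, 0.113]
eef_rot: [3.14, -0.0, 1.318]
wrist_force: [-0.2, 0.2, -0.1]
width: 0.0597
finger_force: 0.0
```

Request:
jog_arm:
  rows:
    - [[0.0027,-0.0342,0],[0,0,-0.5],0.7]
    - [[0.0027,-0.0342,0],[0,0,-0.5],0.7]
    - [[0.0027,-0.0342,0],[0,0,-0.5],0.7]
    - [[0.0027,-0.0342,0],[0,0,-0.5],0.7]
    - [[0,0,0],[0,0,0],0.7]
    - [[0,0,0],[0,0,0],0.7]
    - [[0,0,0],[0,0,0],0.7]

```text
clock: 26.42
tcp_pos: [0.6158, -0.3452, 0.1124]
eef_rot: [3.141, -0.001, 1.284]
wrist_force: [-0.6, 1.1, 0.4]
width: 0.0596
finger_force: 0.0
```

```bash
python3 - <<'E'
from look import *
for k in range(2):
    I=snap("8"); s=manip.read_state(); print(s['tcp_pos'].round(4),s['eef_rot'].round(4))
view(I,[.578,.132,.02],"v8",h=30)
E
```

```text
[ 0.6163 -0.3437  0.1125] [ 3.1413e+00 -1.4000e-03  1.2866e+00]
[ 0.6162 -0.344   0.1124] [ 3.1413e+00 -7.0000e-04  1.2866e+00]
```

View pics/v8.png

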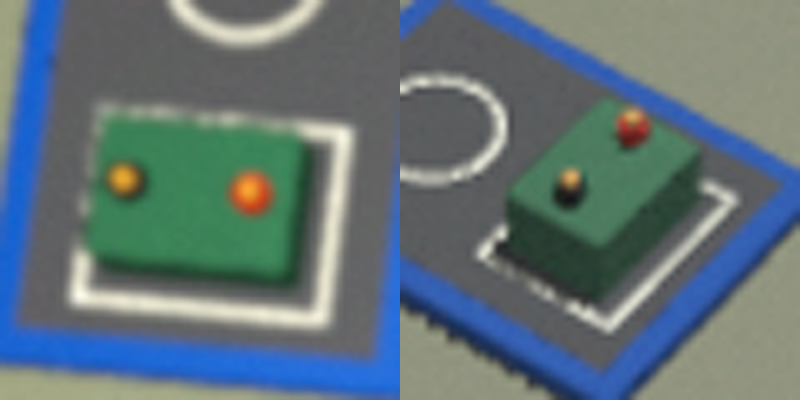

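The green standard is squared up inside its bay. Next is the adapter.

Request:
jog_arm:
  rows:
    - [[-0.0007,-0.002,-0.025],[0,0,0],0.7]
    - [[0,0,-0.035],[0,0,0],0.7]
    - [[0,0,-0.03],[0,0,0],0.7]
    - [[0,0,-0.0135],[0,0,0],0.7]
    - [[0,0,0],[0,0,0],0.7]
    - [[0,0,0],[0,0,0],0.2]
    - [[0,0,0],[0,0,0],0.2]
    - [[0,0,0],[0,0,0],0.2]
    - [[0,0,0],[0,0,0],0.2]
    - [[0,0,0],[0,0,0],0.2]
  force: 40

```text
clock: 27.45
tcp_pos: [0.6167, -0.3487, 0.011]
eef_rot: [3.137, 0.001, 1.284]
wrist_force: [0.4, 0.2, 5.6]
width: 0.0345
finger_force: 40.5
```

Request:
jog_arm:
  rows:
    - [[0,0,0],[0,0,0],0.2]

```text
clock: 27.53
tcp_pos: [0.6167, -0.3487, 0.011]
eef_rot: [3.137, 0.001, 1.284]
wrist_force: [0.4, 0.2, 7.5]
width: 0.0347
finger_force: 40.5
```

Request:
jog_arm:
  rows:
    - [[0,0,0.015],[0,0,0],0.2]
    - [[0,0,0.03],[0,0,0],0.2]
    - [[0,0,0.03],[0,0,0],0.2]
    - [[0.0014,0.0166,0.025],[0,0,0],0.2]
    - [[0.0029,0.0333,0],[0,0,0.4],0.2]
    - [[0.0029,0.0333,0],[0,0,0.4],0.2]
    - [[0.0029,0.0333,0],[0,0,0.4],0.2]
    - [[0.0029,0.0333,0],[0,0,0.4],0.2]
    - [[0.0029,0.0333,0],[0,0,0.4],0.2]
    - [[0.0029,0.0333,0],[0,0,0.4],0.2]

```text
clock: 28.37
tcp_pos: [0.6335, -0.1304, 0.1095]
eef_rot: [3.141, 0.001, 1.326]
wrist_force: [1.8, 0.0, -1.2]
width: 0.034
finger_force: 40.1
```

Request:
jog_arm:
  rows:
    - [[0.0029,0.0333,0],[0,0,0.4],0.2]
    - [[0.0029,0.0333,0],[0,0,0.4],0.2]
    - [[0.0029,0.0333,0],[0,0,0.4],0.2]
    - [[0.0029,0.0333,0],[0,0,0.4],0.2]
    - [[0.0029,0.0333,0],[0,0,0.4],0.2]
    - [[0.0029,0.0333,0],[0,0,0.4],0.2]
    - [[0.0029,0.0333,0],[0,0,0.4],0.2]
    - [[0.0014,0.0167,0],[0,0,0],0.2]
    - [[0,0,0],[0,0,0],0.2]
    - [[0,0,0],[0,0,0],0.2]

```text
clock: 29.2
tcp_pos: [0.6551, 0.1196, 0.1093]
eef_rot: [3.141, -0.0, 1.377]
wrist_force: [-0.0, -1.9, -1.0]
width: 0.0348
finger_force: 40.1
```

Request:
jog_arm:
  rows:
    - [[0,0,-0.02],[0,0,0],0.2]
    - [[0,0,-0.02],[0,0,0],0.2]
    - [[0,0,0],[0,0,0],0.2]
    - [[0,0,0],[0,0,0],0.2]

```text
clock: 29.53
tcp_pos: [0.6547, 0.1153, 0.0677]
eef_rot: [-3.14, 0.003, 1.372]
wrist_force: [-0.3, 0.1, 0.1]
width: 0.0346
finger_force: 40.1
```

```bash
python3 - <<'E'
from look import *
P=[]
for k in range(3):
    I=snap("9"); s=manip.read_state(); P.append(np.r_[s['tcp_pos'],s['eef_rot']])
t=np.mean(P,0); print(t.round(4)); view(I,t[:3]-[0,0,.01],"v9",h=30)
M["adapter"]=([cyl(.036,0,.034)],'yellow',.35,[cyl(.02,.034,.044)])
for k in I: print(k,fit("adapter",{k:I[k]},[t[0],t[1],t[2]-.01,0],free=(1,1,0,0)))
print(proj(manip.camera_model("side"),[[t[0],t[1],t[2]-.01]]))
E
```

```text
[ 6.5630e-01  1.1760e-01  6.9800e-02  3.1395e+00 -5.0000e-04  1.3736e+00]
  return _methods._mean(a, axis=axis, dtype=dtype,
  ret = ret.dtype.type(ret / rcount)
Traceback (most recent call last):
  File "fit.py", line 48, in fit
    D.append((cam,)+mask(img,c,h,f,t))
                    ~~~~^^^^^^^^^^^^^
  File "fit.py", line 35, in mask
    k=max(cs,key=lambda q:cv2.contourArea(q)-8*abs(min(0,cv2.pointPolygonTest(q,ctr,True))))
ValueError: max() iterable argument is empty
```

View pics/v9.png

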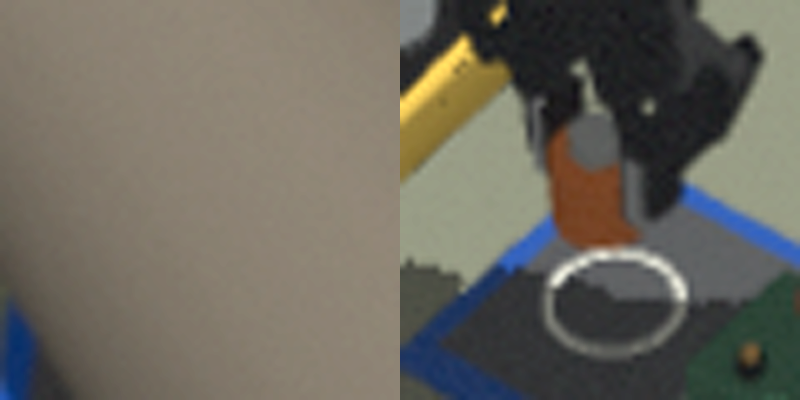

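The side view shows the adapter hanging just above the ring, with its left edge at crop x≈552 and the ring centre at (617,305). I've used all 14 picture views, so the remaining checks are numeric.

```bash
python3 - <<'E'
from fit import *
I=np.load("side9.npz")["p"]; cam=manip.camera_model("side"); t=np.array([.6563,.1176,.0598])
c=proj(cam,[t])[0]; im,x0,y0=crop(I,c,30); f=im.astype(float); m=(ry(f[...,0],f[...,2])>.3)&(np.arange(60)[:,None]>15)&(np.arange(60)[None]>18)
ys,xs=np.nonzero(m); print("seen left",np.percentile(xs,0)+x0,"bottom",ys.max()+y0, "n",len(xs))
q=proj(cam,pose([*t,0],cyl(.036,0,.034))); print("pred left",q[:,0].min(),"bottom",q[:,1].max())
for d in((.002,0),(0,.002)):
    q=proj(cam,pose([t[0]+d[0],t[1]+d[1],t[2],0],cyl(.036,0,.034))); print(d,q[:,0].min(),q[:,1].max())
# ring centre from side picture (white ring) at z=.012
r=proj(cam,pose([.6565,.1187,.012,0],cyl(.052,0,0))); print("ring pred x",r[:,0].min(),r[:,0].max(),"y",r[:,1].min(),r[:,1].max())
cc=proj(cam,[[.6565,.1187,.012]])[0]; im,x0,y0=crop(I,cc,20); print("seen crop ring cols 543..688 rows 248..358 ->",np.array([143,288])/6.667-.5+int(c[0])-30,np.array([248,358])/6.667-.5+int(c[1])-30)
E
```

```text
seen left 237.0 bottom 265 n 138
pred left 237.2319631353302 bottom 248.2726078536545
(0.002, 0) 236.49369781063308 247.99802903905808
(0, 0.002) 236.80029602542842 248.82461608829684
ring pred x 235.90323488041577 257.17056583024237 y 248.88898641835692 264.5688034660161
seen crop ring cols 543..688 rows 248..358 -> [235.94892755 257.69784011] [248.69814009 265.19731513]
```

Request:
jog_arm:
  rows:
    - [[0,0.0005,-0.015],[0,0,0],0.2]
    - [[0,0,-0.015],[0,0,0],0.2]
    - [[0,0,-0.01],[0,0,0],0.2]
    - [[0,0,-0.004],[0,0,0],0.2]
    - [[0,0,0],[0,0,0],0.2]
    - [[0,0,0],[0,0,0],0.2]

```text
clock: 30.33
tcp_pos: [0.6548, 0.1186, 0.0232]
eef_rot: [-3.14, 0.001, 1.375]
wrist_force: [0.2, -0.1, -0.7]
width: 0.0347
finger_force: 40.6
```

Request:
jog_arm:
  rows:
    - [[0,0,-0.001],[0,0,0],0.2]
    - [[0,0,-0.0008],[0,0,0],0.2]
    - [[0,0,0],[0,0,0],0.2]
    - [[0,0,0],[0,0,0],0.2]

```text
clock: 30.67
tcp_pos: [0.6551, 0.1187, 0.0228]
eef_rot: [-3.141, 0.0, 1.375]
wrist_force: [-2.1, 0.4, 3.7]
width: 0.0343
finger_force: 41.1
```

Request:
jog_arm:
  rows:
    - [[0,0,0],[0,0,0],0.65]
    - [[0,0,0],[0,0,0],0.65]
    - [[0,0,0],[0,0,0],0.65]
    - [[0,0,0],[0,0,0],0.65]
    - [[0,0,0.015],[0,0,0],0.65]
    - [[0,0,0.035],[0,0,0],0.65]
    - [[0,0,0.04],[0,0,0],0.65]
    - [[0,0,0.04],[0,0,0],0.65]
    - [[0,0,0.04],[0,0,0],0.65]
    - [[-0.016,-0.035,0.01],[0,0,-3],0.65]

```text
clock: 31.5
tcp_pos: [0.644, 0.0947, 0.2123]
eef_rot: [3.129, -0.015, 1.333]
wrist_force: [0.1, 1.5, 1.1]
width: 0.0554
finger_force: 0.0
```

Request:
jog_arm:
  rows:
    - [[-0.016,-0.035,0],[0,0,-3],0.65]
    - [[-0.016,-0.035,0],[0,0,-3],0.65]
    - [[-0.016,-0.035,0],[0,0,-3],0.65]
    - [[-0.016,-0.035,0],[0,0,-3],0.65]
    - [[-0.016,-0.035,0],[0,0,-3],0.65]
    - [[-0.016,-0.035,0],[0,0,-3],0.65]
    - [[-0.016,-0.035,0],[0,0,-3],0.65]
    - [[-0.016,-0.035,0],[0,0,-3],0.65]
    - [[-0.016,-0.035,0],[0,0,-3],0.65]
    - [[-0.016,-0.035,0],[0,0,-3],0.65]

```text
clock: 32.33
tcp_pos: [0.4787, -0.2678, 0.2041]
eef_rot: [3.14, -0.0, 0.797]
wrist_force: [0.6, -0.8, 0.6]
width: 0.0554
finger_force: 0.0
```

Request:
jog_arm:
  rows:
    - [[-0.018,-0.035,0],[0,0,-3],0.65]
    - [[-0.018,-0.035,0],[0,0,-3],0.65]
    - [[-0.018,-0.035,0],[0,0,-3],0.65]
    - [[-0.018,-0.035,0],[0,0,-3],0.65]
    - [[-0.018,-0.035,0],[0,0,-3],0.65]
    - [[-0.018,-0.035,0],[0,0,-3],0.65]
    - [[-0.018,-0.035,0],[0,0,-3],0.65]
    - [[-0.018,-0.035,0],[0,0,-3],0.65]
    - [[0,0,0],[0,0,0],0.65]
    - [[0,0,0],[0,0,0],0.65]

```text
clock: 33.17
tcp_pos: [0.3329, -0.5489, 0.2034]
eef_rot: [3.14, 0.001, 0.374]
wrist_force: [0.8, 0.8, -0.1]
width: 0.0556
finger_force: 0.0
```

```bash
python3 - <<'E'
from look import *
I=snap("a"); print(manip.read_state()['tcp_pos'])
R=(.6286,-.138,-.119);B=(.617,.1253,-.165)
def loc(p,T):
    c,s=np.cos(T[2]),np.sin(T[2]); d=p[:2]-np.array(T[:2]); return np.round([1e3*(c*d[0]+s*d[1]),1e3*(-s*d[0]+c*d[1]),np.degrees(p[3]-T[2])],1)
F['yellow']=lambda r,g,b:np.where(g>.5*r,ry(r,b),-1)      # excludes red border
for n,T,w,h in(("std_yellow",R,(.589,-.133),26),("std_green",B,(.578,.132),28)):
    for k in I:
        p,e=fit(n,{k:I[k]},[*w,.012,T[2]],h=h,free=(1,1,0,1)); print(n,k,loc(p,T),round(e,3))
F['yellow']=lambda r,g,b:ry(r,b)
for k in I:
    p,e=fit("adapter",{k:I[k]},[.6565,.1187,.012,0],h=26,free=(1,1,0,0)); print("adapter",k,loc(p,B),round(e,3))
F['brassonly']=lambda r,g,b:np.where(g>.5*r,ry(r,b),-1)
J=np.load("top6.npz")["p"]
for q,n in((J,"top6"),(I["top"],"topa")):
    im=q[170:215,340:405].astype(int); m=(ry(im[...,0],im[...,2])>.3)&(im[...,1]>.5*im[...,0]); ys,xs=np.nonzero(m); print(n,"link px centroid",xs.mean()+340,ys.mean()+170,len(xs))
# bystanders: change between first and last picture
z=np.load("top0.npz")["p"].astype(int); d=np.abs(I["top"].astype(int)-z).max(2)
print("meter diff",d[122:170,225:305].max(),"roll diff",d[308:352,198:242].max())
E
```

```text
[ 0.33641589 -0.54560584  0.20331736]
std_yellow top [-37.8   0.1   0.7] 0.13
std_yellow side [-39.7  -2.    4.4] 0.271
std_green top [-40.8  -0.4  -0.8] 0.016
std_green side [-38.6  -2.2   4.3] 0.511
adapter top [39.4  3.2  9.5] 0.094
adapter side [40.2  1.7  9.5] 0.092
top6 link px centroid 374.49435028248587 197.42514124293785 708
topa link px centroid 374.39972527472526 197.52747252747253 728
meter diff 7 roll diff 4
```

Everything measures inside its place: both standards are within about 2 mm of their bay centres and square, and the adapter is 2–3 mm off centre with 5 mm to spare. The meter and roll haven't moved, and the gripper is clear of everything. Handing in.

```bash
python3 -c "
from cell import manip
print(manip.hand_in())"
```

```text
the job is handed in; nothing more can be done
None
```

Both kits are made up as asked and handed in at about 33 s of the 125 s allowed; the final camera check found every part in place and the meter and label roll unmoved.

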